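# Hang the plant carrier and tare the weighing head

### The job

Hang the empty blue plant carrier by its bail on the weighing head's side hook and let go, so that it hangs freely at rest. Then turn the dial ring on top of the weighing head (its orange posts are there to push it round) until the green zero mark stands at the tip of the red pointer, to within half a dial division (5 degrees). Leave the carrier hanging and do not shift the other things on the bench.

Things in the scene. Friction and masses are not known exactly. Their poses are not given: they have to be found in the camera images.
- balance: weighing head, fixed to the bench: white housing 140 x 140 mm, 190 mm high, on a dark 170 x 170 mm foot. Origin: centre of its underside, straight below the dial's axis; z up. The dial lies face up on top. The steel hook juts out of the housing's -y side.
- hook_throat (a point): where the underside of a hung bar rests in the hook: 138 mm from the dial's axis along the balance's -y (68 mm out from the housing), 173 mm above the bench unloaded. The hook is a 10 mm round bar bent to a V in the balance's y-z plane: outward it rises to the tip; on the housing side it rises 18 mm over 28 mm, then runs level into the housing
- hook_tip (a point): top of the hook's free outer end: 24 mm farther out (-y of the balance) than hook_throat and 24 mm higher. The bar must pass over it from the side or above and drop behind it.
- carrier: empty plant carrier, loose, 0.21 to 0.42 kg: blue open tray 130 (x) x 90 (y) x 22 mm; an 8 mm steel bail rises at x = +-58 mm to a crossbar along x, a flat inverted V. On its peak a black grip block 24 x 24 mm, 124 to 166 mm high. Origin: centre of the tray's underside, z up. Same after a half turn. It hangs with its x along the balance's x (crossbar across the hook)
- carrier_bar (a point): underside of the crossbar at its peak, 118 mm above the carrier's origin; this comes to rest at hook_throat
- carrier_grip (a point): middle of the grip block, 147 mm above the carrier's origin, 23 mm above the block's lower end
- hook (a joint): how far the hook has sunk on its spring, m; 0 unloaded, 250 N/m (8 to 17 mm under the carrier), stop at 30 mm
- pointer (a joint): red pointer's angle, rad, clockwise seen from above; 0 points to the balance's -x. Geared to the hook at 80 rad per m, so it goes clockwise under load (about 0.65 to 1.35 with the carrier hung). It lies sunk below the ring's rim and cannot be touched.
- bezel (a joint): angle of the dial ring (bezel, scale and zero mark), rad, clockwise seen from above; at 0 the zero mark points to the balance's -x. Turns freely through several turns either way, stiff with 0.08 N m of friction (about 1.5 N at a post), stays where it is left. The reading is zero when it equals the pointer's angle.
- zero_mark (a point): inner end of the green zero mark on the dial ring, 45 mm from the dial's axis
- pointer_tip (a point): tip of the red pointer, 45 mm from the dial's axis, same height as zero_mark (199 mm above the bench)
- lug_a (a point): middle of the top of an orange post on the ring, 90 degrees clockwise (from above) of the zero mark. Post: 14 mm diameter, 26 mm tall, 57 mm from the dial's axis, top 232 mm above the bench; the ring (130 mm diameter) has its upper surface at 206 mm
- lug_b (a point): the same for the second post, opposite the first, 90 degrees anticlockwise of the zero mark
- basil_tall: bystander: basil in a glass jar, 60 mm diameter (80 mm at the leaves), 170 mm tall; origin under its middle
- basil_short: bystander: smaller basil in a glass jar, 60 mm diameter, 145 mm tall; origin under its middle
- ruler: bystander: flat light green ruler 300 x 45 x 4 mm, along its x
- red_can: bystander: red can, 68 mm diameter, 110 mm tall
- radio: bystander: black hand radio standing up, 55 x 35 x 120 mm with a 60 mm aerial on top
- tablet: bystander: tablet lying flat, 170 x 240 x 10 mm
- cup_a: bystander: white seedling cup, 60 mm diameter, 84 mm tall with its sprout
- cup_b: bystander: a second such cup
Mind the look-alikes: they are no part of the job. Of the things like the carrier, leave any that is pink; of the rest the larger one is meant.

How it is judged:
By the outcome, as a careful person would: the job done as asked, in the order asked, and still so for the second after the job is handed in, with the robot touching nothing.
It also fails if it takes over 58 s, if anything falls off the work surface, if the arm or the gripper's body presses on something with over 40 N, if the wrist force passes 120 N, or if a joint passes its speed limit or range.

### The arm

A 7-joint arm with a two-finger parallel gripper is mounted at the origin on the work surface. World frame = base frame: x ahead of the robot, y to its left, z up, the work surface at z = 0. Lengths are in m, angles in rad, forces in N, time in s.
With the tool pointing down it reaches from about 0.4 to 0.875 m from the base axis. Payload 19.3 kg.
Tool frame: the origin (TCP) lies at the very end of the fingers, on their centre line; the grasp point (between the pads) lies bot.tcp_to_grasp behind it (bot.tcp_to_grasp is the distance from the TCP to the grasp point, in m); z points along the fingers, y is the direction in which the jaws open and shut (so a half turn about z gives the same grasp; the last joint's range is limited). The gripper opens to 85 mm and grips with 20 to 120 N. Pads are 22 mm wide; open, the fingers measure 114 mm over their backs; the gripper's body (76 mm by 85 mm) begins 54 mm behind the grasp point. The pads swing forward as they close: fully open they stand 13 mm farther back than shut.
Start: joints at [1.149, 0.521, -0.036, 1.599, 0.021, 1.021, -0.113], TCP at [0.215, -0.587, 0.231] pointing down, gripper open.
Joint ranges: [-2.91, 2.91], [-0.3, 2.13], [-1.5, 1.42], [0.17, 2.43], [-1.26, 4.41], [0.16, 1.93], [-2.52, 2.52]. Speed limits (rad/s): [1.89, 1.89, 2.39, 2.39, 3.01, 3.01, 3.01].

### API

Orientations are given as [roll, pitch, yaw] about the fixed x, y, z axes, in that order (R = Rz(yaw) Ry(pitch) Rx(roll)).
In Python, from workcell import bot gives the robot as it stands.
- The arm moves only by the tool servo_tool, never from a script. Its argument "targets" is a list of rows, each a list of 2 entries, a list of its own where there are three numbers: the shift along the tool's x, y, z in units of 0.05 m (1.0 is 0.05 m), then the turn about the tool's z in units of 5 degrees (1.0 is 5 degrees). A call has 1 to 12 rows; each row shifts and turns the commanded pose from where the row before left it, along the tool's axes as they then stand; what a row does not reach is not made up. A row lasts 1/8 s, in which the tool goes at most 62.5 mm and 10.7 degrees, less where a joint would pass 70% of its speed; a pose out of reach is approached as far as the arm can. A call with a number of a shift or a turn outside -1 to 1 is refused whole. A call with a gripper value outside its range is refused whole. "gripper" is the opening, from -1 (shut) to 1 (fully open), so that 0 is half open, set as the call begins (left out, the last holds). The fingers move at their own pace and stop on an object; "newtons" is the grip in N (left out, the last holds). Time passes only in rows, so rows that do not move let the fingers close. It gives the time, the measured TCP pose, the force and the opening at its end, in the units of the state.
- bot.observe(): the state, without advancing time (a new reading comes with each control period).
- bot.grab_frame(name): name is "scene" or "top"; returns the picture (384x512x3 uint8, blue, green, red); there is no depth.
- bot.get_calibration(name): a dict with "fx", "fy", "cx", "cy" (pixels), "pose" (4x4, takes a point from camera to world coordinates). Camera axes: x right, y up, looking along -z (the intrinsics and any distortion apply to the point x, -y, -z); pixel columns grow to the right and rows downward; lengths in m; the calibration is good to about 2 mm. A picture is of the moment at which its call begins. get_calibration takes no time and is no camera call.
- bot.job_done(): hands the job in, once; it reports no verdict.
The state is a dict: "clock": time; "qpos": joint angles; "qd": joint speeds; "joint_efforts": joint torques, N m; "position": TCP position; "tool_rot": TCP orientation; "force": force on the tool from outside, world axes, zero at the start; "moment": the same for the moment, N m; "grip_width": finger opening in m.
Only numpy, scipy, OpenCV 4.12 (cv2) and the standard library are available. Lean on these libraries where they do the work, as an engineer would, in place of code of your own. Each camera call takes 0.05 s, during which the arm holds its last target.

## Working session

There is one attempt and no reset: what is moved stays moved. The work goes in short steps, Python scripts to look and compute and a tool call to move; the robot and the scene stay as the last step left them, time stands still between calls to the robot, and variables do not carry over. Pictures are saved under pics/ and viewed, and the job is handed in when it is done.

Besides the shell and the picture viewer there is one more tool, called after ">>>" by a JSON object that holds its "fn" and its "kwargs". servo_tool: Moves the arm, as the interface text tells. Its arguments: {"type":"object","properties":{"targets":{"type":"array","items":{"type":"array"}},"gripper":{"type":"number"},"newtons":{"type":"number"}},"required":["targets"]}

```bash
ls; mkdir -p pics
python3 - <<'E'
from workcell import bot
import cv2,numpy as np
s=bot.observe();print(s)
print(bot.tcp_to_grasp)
for n in("scene","top"):
    im=bot.grab_frame(n);cv2.imwrite(f"pics/{n}0.png",im);c=bot.get_calibration(n);print(n,c)
    cv2.imwrite(f"pics/{n}0b.png",cv2.resize(im,(800,600),interpolation=cv2.INTER_CUBIC))
E
```

```text
pics
{'clock': 0.0, 'qpos': array([ 1.14878692,  0.52201987, -0.03634822,  1.59997351,  0.02115393,
        1.02110334, -0.11274964]), 'qd': array([-0.00161435,  0.00056742, -0.00039986, -0.00148709,  0.00073076,
        0.00031669, -0.0008399 ]), 'joint_efforts': array([ 1.89317703e-03, -9.27101898e+01,  1.98152415e+00, -3.69931054e+01,
        1.80624286e-02,  8.25020252e-03, -2.63600282e-05]), 'position': array([ 0.21525074, -0.58641742,  0.23073419]), 'tool_rot': array([-3.14047122e+00,  2.98751509e-05,  3.51843148e-01]), 'force': array([ 0.06268774, -0.22257278,  0.55591963]), 'moment': array([-0.01474782,  0.02972044,  0.00866343]), 'grip_width': 0.08533627583932563}
0.0187
scene {'fx': 386.4072643546693, 'fy': 386.4072643546693, 'cx': 258.53758514681266, 'cy': 198.67148953052407, 'pose': array([[ 0.46661973, -0.72211731,  0.51069817,  1.1716882 ],
       [ 0.88443132,  0.37647231, -0.27577137, -0.43338629],
       [ 0.00687556,  0.58035782,  0.81433257,  1.18140684],
       [ 0.        ,  0.        ,  0.        ,  1.        ]])}
top {'fx': 346.74915980905286, 'fy': 346.74915980905286, 'cx': 259.0820635244715, 'cy': 190.73982958441636, 'pose': array([[ 0.01675762,  0.99301945, -0.11675421,  0.39164354],
       [-0.99983282,  0.01578821, -0.00922297, -0.07715136],
       [-0.00731525,  0.11688925,  0.99311801,  1.16980278],
       [ 0.        ,  0.        ,  0.        ,  1.        ]])}
```

View pics/scene0b.png

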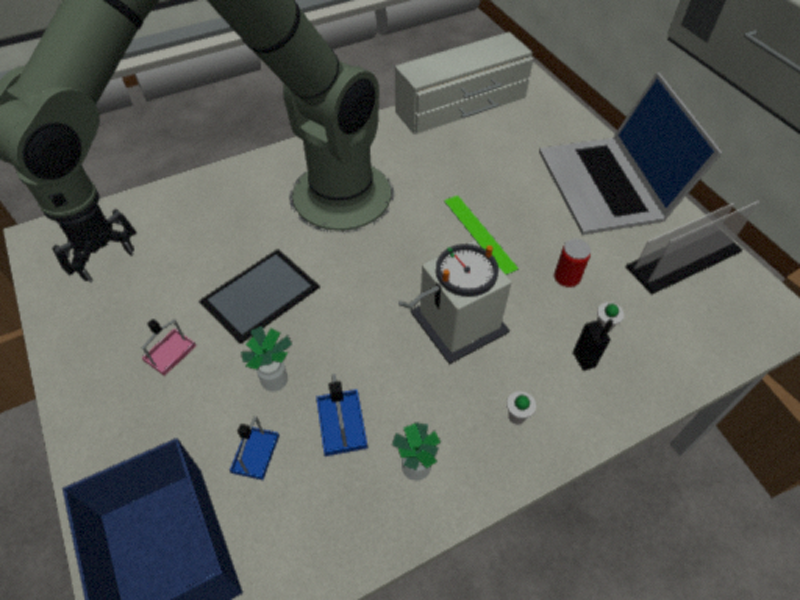

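View pics/top0b.png

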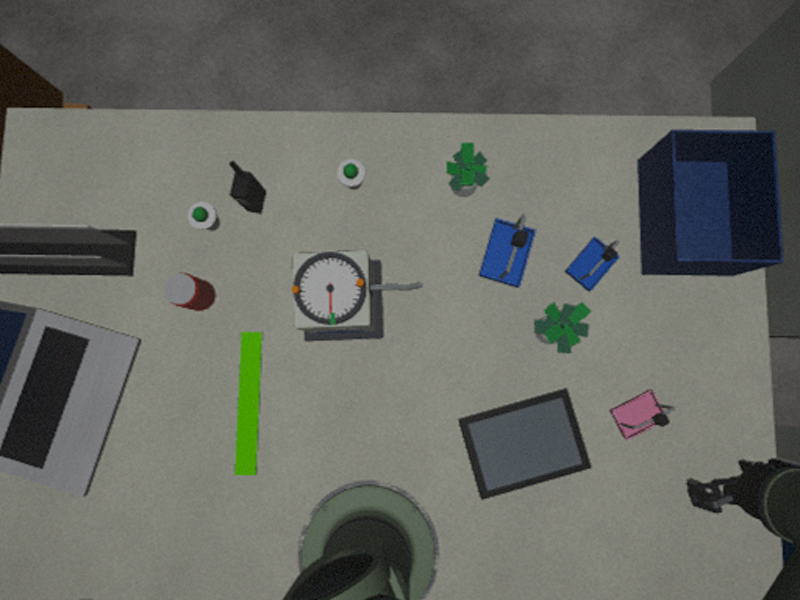

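The larger blue carrier is at about (508,252) in the enlarged top view, and the balance is at about (332,290) with its hook to the right (world -y). Next I'll enlarge the crops.

```bash
cat > h.py <<'E'
import numpy as np,cv2
from workcell import bot
def ray(n,u,v):
    c=bot.get_calibration(n);P=c["pose"]
    d=P[:3,:3]@np.array([(u-c["cx"])/c["fx"],-(v-c["cy"])/c["fy"],-1.]);return P[:3,3],d
def at(n,u,v,z):
    o,d=ray(n,u,v);return o+d*(z-o[2])/d[2]
def proj(n,p):
    c=bot.get_calibration(n);P=c["pose"];q=P[:3,:3].T@(np.array(p)-P[:3,3])
    return np.array([c["cx"]+c["fx"]*q[0]/-q[2],c["cy"]-c["fy"]*q[1]/-q[2]])
def tri(pt,ps):
    A=[];b=[]
    for n,(u,v) in(("top",pt),("scene",ps)):
        o,d=ray(n,u,v);d/=np.linalg.norm(d);M=np.eye(3)-np.outer(d,d);A.append(M);b.append(M@o)
    A=np.vstack(A);b=np.hstack(b);x=np.linalg.lstsq(A,b,rcond=None)[0];return x,np.linalg.norm(A@x-b)
def crop(src,dst,x0,y0,w,h,k,grid=10):
    im=cv2.imread(src)[y0:y0+h,x0:x0+w];im=cv2.resize(im,None,fx=k,fy=k,interpolation=cv2.INTER_CUBIC)
    for i in range(0,w,grid):
        cv2.line(im,(i*k,0),(i*k,6),(0,0,255),1);cv2.putText(im,str(x0+i),(i*k,16),0,.35,(0,0,255),1)
    for i in range(0,h,grid):
        cv2.line(im,(0,i*k),(6,i*k),(0,0,255),1);cv2.putText(im,str(y0+i),(8,i*k+4),0,.35,(0,0,255),1)
    cv2.imwrite(dst,im)
E
python3 - <<'E'
from h import *
crop("pics/top0.png","pics/t_car.png",290,125,80,70,8)
crop("pics/scene0.png","pics/s_car.png",190,230,60,65,9)
crop("pics/top0.png","pics/t_bal.png",180,150,100,75,8)
crop("pics/scene0.png","pics/s_bal.png",245,150,90,85,7)
E
```

```text
(no output)
```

View pics/t_car.png

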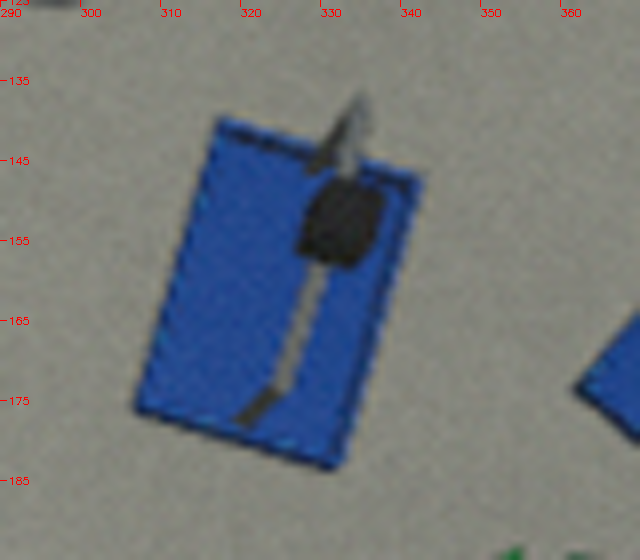

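View pics/s_car.png

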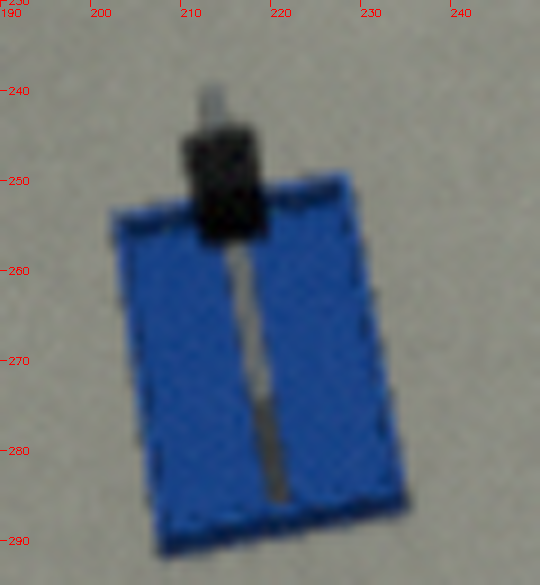

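View pics/t_bal.png

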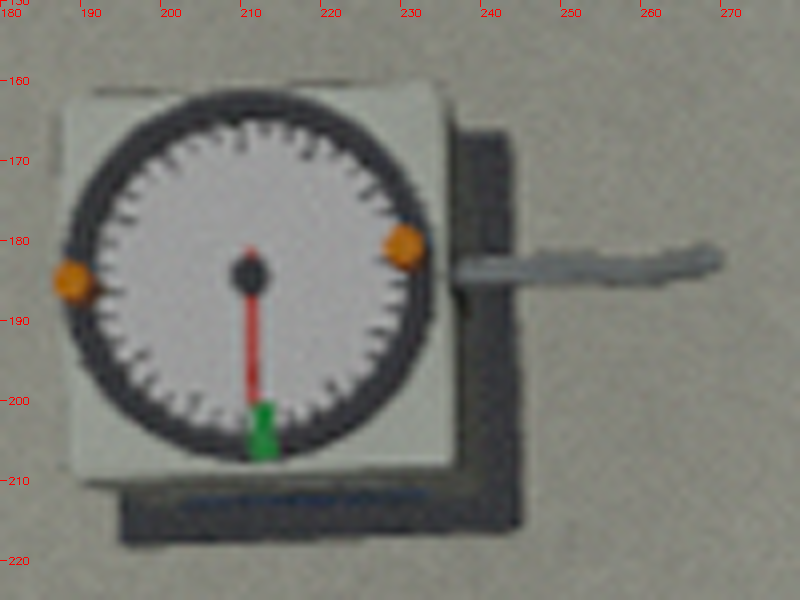

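View pics/s_bal.png

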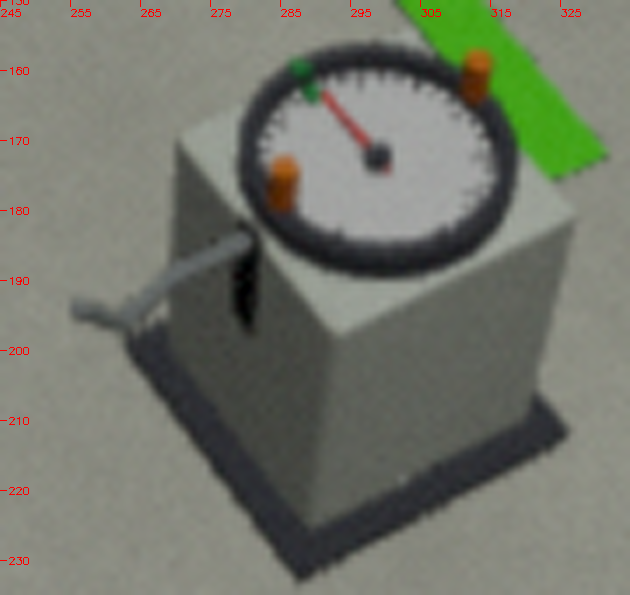

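Run:
```python
from h import *
np.set_printoptions(precision=4,suppress=True)
c=[at("top",*p,.022)[:2] for p in((317.25,140),(342.75,147.5),(332.25,183.5),(307,176.25))]
print("tray top",c,np.mean(c,0),[np.linalg.norm(c[i]-c[(i+1)%4]) for i in range(4)])
d=[at("scene",190+x/9,230+y/9,.022)[:2] for x,y in((112,212),(348,176),(410,505),(160,540))]
print("tray scene",d,np.mean(d,0),[np.linalg.norm(d[i]-d[(i+1)%4]) for i in range(4)])
for cc in(c,d):
    v=(cc[0]-cc[3])+(cc[1]-cc[2]);print("x-axis ang",np.degrees(np.arctan2(v[1],v[0])))
print("block",tri((332.9,152.75),(215,250.5)))
T=lambda x,y:(180+x/8,150+y/8)
S=lambda x,y:(245+x/7,150+y/7)
print("dial",tri(T(249,275),S(377,157)),at("top",*T(249,275),.2),at("scene",*S(377,157),.2))
print("lugs",tri(T(404,245),S(286,163)),tri(T(73,281),S(478,57)))
print("zero",at("top",*T(263,405),.199),"ptr",at("top",*T(252,402),.199), at("scene",*S(316,98),.199),at("scene",*S(325,95),.199))
print("tip",tri(T(718,258),S(78,308)))
print("throat",tri(T(620,267),S(125,323)), )
print("housing top corners",[at("top",*T(*p),.19) for p in((65,95),(440,85),(455,468),(78,487))])
print("foot",[at("top",*T(*p),0.0) for p in((512,133),(520,530),(122,545))])
print("foot s",[at("scene",*S(*p),0.0) for p in((302,580),(568,432),)])
```

```text
tray top [array([ 0.7027, -0.2606]), array([ 0.6781, -0.3465]), array([ 0.5548, -0.3102]), array([ 0.5779, -0.226 ])] [ 0.6284 -0.2858] [np.float64(0.08939099112394977), np.float64(0.1285390339501194), np.float64(0.08728864915426143), np.float64(0.12951013066703576)]
tray scene [array([ 0.5571, -0.3121]), array([ 0.5841, -0.2281]), array([ 0.7121, -0.2643]), array([ 0.6831, -0.3474])] [ 0.6341 -0.288 ] [np.float64(0.08825682747035757), np.float64(0.1329623906427959), np.float64(0.08802522758514145), np.float64(0.13086638068583287)]
x-axis ang -15.9629667748451
x-axis ang 164.26799371780862
block (array([ 0.6306, -0.2877,  0.1456]), np.float64(6.124644858856556e-05))
dial (array([0.5218, 0.0677, 0.1968]), np.float64(0.0006493384957135085)) [0.5216 0.0676 0.2   ] [0.5239 0.0656 0.2   ]
lugs (array([0.5287, 0.0106, 0.2318]), np.float64(0.0006199776981885967)) (array([0.5144, 0.1232, 0.2309]), np.float64(4.9464387409202665e-05))
zero [0.4757 0.0613 0.199 ] ptr [0.4767 0.0652 0.199 ] [0.4787 0.0592 0.199 ] [0.479  0.0639 0.199 ]
tip (array([ 0.5316, -0.0974,  0.1925]), np.float64(0.0009900623664800077))
throat (array([ 0.5303, -0.0665,  0.1603]), np.float64(0.005817585795809162))
housing top corners [array([0.5872, 0.1375, 0.19  ]), array([0.5929, 0.0027, 0.19  ]), array([ 0.4552, -0.0061,  0.19  ]), array([0.4463, 0.1272, 0.19  ])]
foot [array([ 0.6115, -0.0132,  0.    ]), array([ 0.4419, -0.0203,  0.    ]), array([0.4328, 0.1473, 0.    ])]
foot s [array([ 0.6104, -0.0098,  0.    ]), array([0.5975, 0.1594, 0.    ])]
```

Cross-checked measurements:
- **Balance:** C≈(0.522, 0.067), yaw≈2.8°.
- **Hook throat:** ≈(0.529, -0.071). The triangulated tip is within 3 mm of the prediction.
- **Carrier:** centre ≈(0.6305, -0.2875), its x-axis at ≈-16°, block height 0.1456, as expected.

I'll grip with the jaws along the carrier's x, which keeps the fingers clear of the hook. That needs tool yaw ≈74°. First I lift and turn.

>>> {"fn": "servo_tool", "kwargs": {"targets": [[[0, 0, -0.6], -0.8], [[0, 0, 0], -1], [[0, 0, 0], -1], [[0, 0, 0], -1], [[0, 0, 0], -1], [[0, 0, 0], -1], [[0, 0, 0], -1], [[0, 0, 0], -1], [[0, 0, 0], -1], [[0, 0, 0], -1], [[0, 0, 0], -1]], "gripper": 1, "newtons": 60}}

```text
clock: 1.48
position: [0.2152, -0.5866, 0.2609]
tool_rot: [-3.141, -0.001, 1.297]
force: [-0.3, 1.0, 0.0]
grip_width: 0.0854
```

```bash
cat >> h.py <<'E'
def delta(x,y,z,yaw_deg=None):
    from scipy.spatial.transform import Rotation as Ro
    s=bot.observe();R=Ro.from_euler("xyz",s["tool_rot"]).as_matrix()
    d=R.T@(np.array([x,y,z])-s["position"])/.05
    print("t",s["clock"].round(2),"pos",s["position"].round(4),"rot",np.degrees(s["tool_rot"]).round(2),"F",s["force"].round(2),"q",s["qpos"].round(2),"w",round(s["grip_width"],4))
    print("units",d.round(2), "turn", None if yaw_deg is None else round((np.degrees(s["tool_rot"][2])-yaw_deg)/5,2))
E
python3 -c "
from h import *
delta(.6305,-.2875,.26,74)"
```

```text
Traceback (most recent call last):
  File "h.py", line 27, in delta
    print("t",s["clock"].round(2),"pos",s["position"].round(4),"rot",np.degrees(s["tool_rot"]).round(2),"F",s["force"].round(2),"q",s["qpos"].round(2),"w",round(s["grip_width"],4))
              ^^^^^^^^^^^^^^^^
AttributeError: 'float' object has no attribute 'round'
```

```bash
sed -i 's/s\["clock"\].round(2)/round(s["clock"],2)/' h.py
python3 -c "
from h import *
delta(.6305,-.2875,.26,74)"
```

```text
t 1.48 pos [ 0.2152 -0.5866  0.2609] rot [-1.7997e+02 -3.0000e-02  7.4320e+01] F [-0.28  0.99  0.04] q [ 1.3   0.5  -0.25  1.56  0.14  1.1   0.74] w 0.0854
units [8.   6.38 0.02] turn 0.06
```

>>> {"fn": "servo_tool", "kwargs": {"targets": [[[0.4, 0.3, 0], 0], [[0.7, 0.56, 0], 0], [[0.7, 0.56, 0], 0], [[0.7, 0.56, 0], 0], [[0.7, 0.56, 0], 0], [[0.7, 0.56, 0], 0], [[0.7, 0.56, 0], 0], [[0.7, 0.56, 0], 0], [[0.7, 0.56, 0], 0], [[0.7, 0.56, 0], 0], [[0.7, 0.56, 0], 0], [[0.5, 0.42, 0], 0]]}}

```text
clock: 2.98
position: [0.6285, -0.2913, 0.2608]
tool_rot: [-3.141, -0.001, 1.296]
force: [-0.8, -0.1, -0.5]
grip_width: 0.0853
```

```bash
python3 -c "
from h import *
delta(.6305,-.2875,.134,74)
cv2.imwrite('pics/t1.png',bot.grab_frame('top'));cv2.imwrite('pics/s1.png',bot.grab_frame('scene'))
crop('pics/s1.png','pics/s1c.png',170,190,90,100,6)"
```

```text
t 2.98 pos [ 0.6285 -0.2913  0.2608] rot [-1.7996e+02 -3.0000e-02  7.4230e+01] F [-0.75 -0.11 -0.51] q [ 0.54  0.63 -0.33  1.35  0.2   1.2  -0.08] w 0.0853
units [0.08 0.02 2.54] turn 0.05
```

View pics/s1c.png

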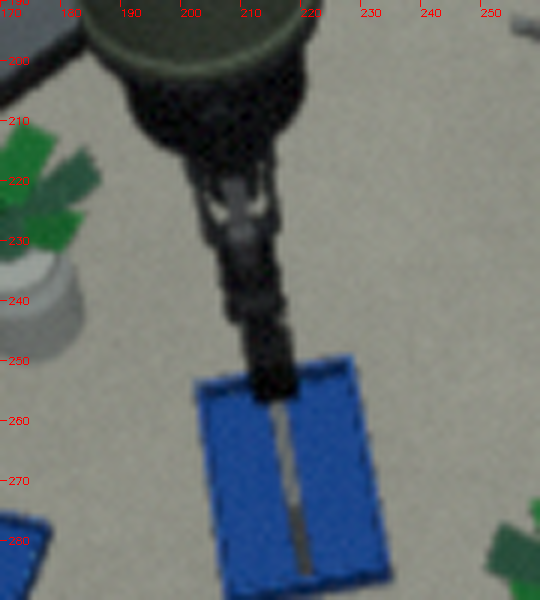

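The scene view shows the jaws in line with the bail (column ≈215), above the block. I descend and grip.

>>> {"fn": "servo_tool", "kwargs": {"targets": [[[0.05, 0, 0.4], 0], [[0, 0, 0.6], 0], [[0, 0, 0.6], 0], [[0, 0, 0.5], 0], [[0, 0, 0.3], 0], [[0, 0, 0.1], 0], [[0, 0, 0], 0], [[0, 0, 0], 0]]}}

```text
clock: 4.08
position: [0.6283, -0.2908, 0.1372]
tool_rot: [3.14, 0.0, 1.294]
force: [-0.7, -0.2, -0.5]
grip_width: 0.0854
```

>>> {"fn": "servo_tool", "kwargs": {"targets": [[[0, 0, 0], 0], [[0, 0, 0], 0], [[0, 0, 0], 0], [[0, 0, 0], 0], [[0, 0, 0], 0], [[0, 0, 0], 0], [[0, 0, 0], 0], [[0, 0, 0], 0]], "gripper": -1, "newtons": 60}}

```text
clock: 5.08
position: [0.6278, -0.2906, 0.1362]
tool_rot: [-3.141, -0.0, 1.294]
force: [0.9, -0.3, -2.7]
grip_width: 0.0229
```

```bash
python3 -c "
from h import *
delta(.6305,-.2875,.134,74)
cv2.imwrite('pics/s2.png',bot.grab_frame('scene'))
crop('pics/s2.png','pics/s2c.png',170,190,90,100,6)"
```

```text
t 5.08 pos [ 0.6278 -0.2906  0.1362] rot [-179.99   -0.     74.16] F [ 0.91 -0.3  -2.74] q [ 0.53  0.74 -0.31  1.47  0.25  0.97 -0.12] w 0.0229
units [0.07 0.03 0.04] turn 0.03
```

View pics/s2c.png

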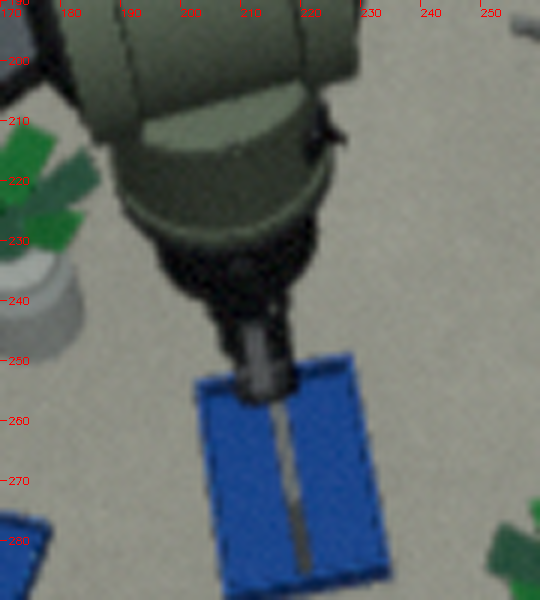

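Gripped: the width is 22.9 mm, which matches the block. Now lift and turn to the balance's yaw.

>>> {"fn": "servo_tool", "kwargs": {"targets": [[[0, 0, -0.2], 0], [[0, 0, -0.4], 0], [[0, 0, -0.5], 0], [[0, 0, -0.5], 0], [[0, 0, -0.5], -0.5], [[0, 0, -0.1], -0.8], [[0, 0, 0], -0.8], [[0, 0, 0], -0.8], [[0, 0, 0], -0.6], [[0, 0, 0], -0.25], [[0, 0, 0], 0], [[0, 0, 0], 0]]}}

```text
clock: 6.62
position: [0.6279, -0.2906, 0.2466]
tool_rot: [3.141, 0.0, 1.621]
force: [-0.2, -0.4, -3.3]
grip_width: 0.0228
```

```bash
python3 -c "
from h import *
delta(.5287,-.0708,.24,92.8)"
```

```text
t 6.62 pos [ 0.6279 -0.2906  0.2466] rot [1.7999e+02 1.0000e-02 9.2860e+01] F [-0.19 -0.38 -3.31] q [ 0.59  0.64 -0.4   1.37  0.26  1.18  0.21] w 0.0228
units [ 4.49 -1.76  0.13] turn 0.01
```

>>> {"fn": "servo_tool", "kwargs": {"targets": [[[0.2, -0.08, 0], 0], [[0.4, -0.16, 0], 0], [[0.6, -0.24, 0], 0], [[0.6, -0.24, 0], 0], [[0.6, -0.24, 0], 0], [[0.6, -0.24, 0], 0], [[0.5, -0.2, 0], 0], [[0.4, -0.16, 0], 0], [[0.3, -0.12, 0], 0], [[0.2, -0.08, 0], 0], [[0, 0, 0], 0], [[0, 0, 0], 0]]}}

```text
clock: 8.12
position: [0.5291, -0.0761, 0.2462]
tool_rot: [3.142, 0.0, 1.621]
force: [0.7, -0.5, -3.7]
grip_width: 0.0234
```

```bash
python3 -c "
from h import *
delta(.5287,-.0708,.24,92.8)
cv2.imwrite('pics/t3.png',bot.grab_frame('top'));cv2.imwrite('pics/s3.png',bot.grab_frame('scene'))
delta(.5287,-.0708,.24,92.8)
crop('pics/s3.png','pics/s3c.png',210,130,120,110,6)
crop('pics/t3.png','pics/t3c.png',180,130,130,100,6)"
```

```text
t 8.12 pos [ 0.5291 -0.0761  0.2462] rot [1.800e+02 1.000e-02 9.286e+01] F [ 0.73 -0.52 -3.67] q [ 0.4   0.39 -0.48  1.8   0.21  1.   -0.12] w 0.0234
units [ 0.11 -0.    0.12] turn 0.01
t 8.22 pos [ 0.529  -0.076   0.2462] rot [-179.99    0.     92.85] F [-0.49  0.04 -3.52] q [ 0.4   0.39 -0.48  1.8   0.21  1.   -0.12] w 0.0233
units [ 0.1  -0.    0.12] turn 0.01
```

View pics/s3c.png

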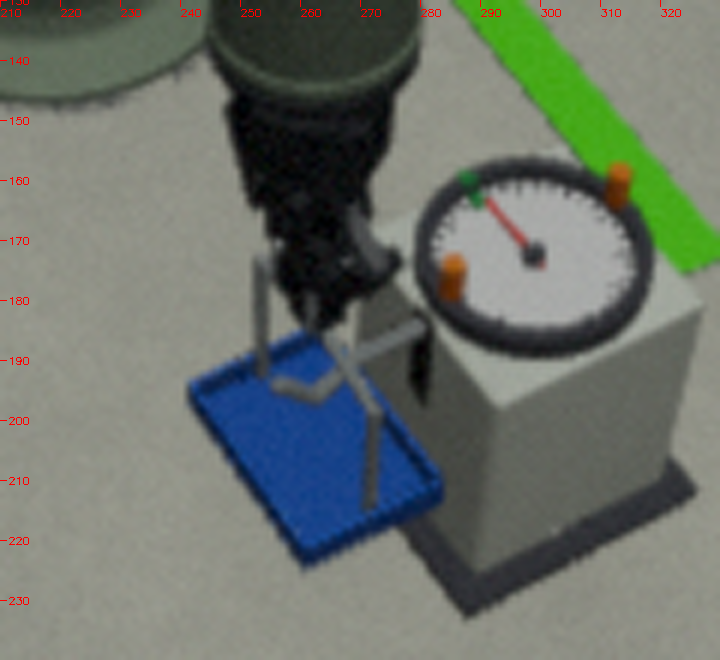

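View pics/t3c.png

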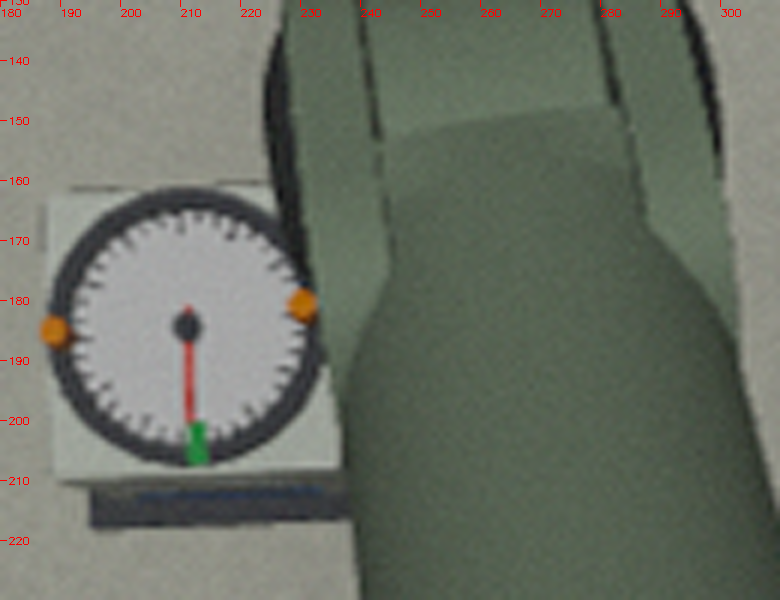

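```bash
python3 -c "
from h import *
z=.2462-.0182-.118+.022
S=lambda x,y:at('scene',210+x/6,130+y/6,z)
a,b,c=S(190,390),S(303,548),S(440,482)
print(z,a,b,c,(a+c)/2,np.linalg.norm(a-b),np.linalg.norm(b-c),np.degrees(np.arctan2(*(b-a)[1::-1])))"
```

```text
0.132 [ 0.47400287 -0.12116105  0.132     ] [ 0.59526389 -0.11400754  0.132     ] [ 0.59238398 -0.0280119   0.132     ] [ 0.53319343 -0.07458648  0.132     ] 0.12147184499688801 0.086043847219647 3.376116823760451
```

>>> {"fn": "servo_tool", "kwargs": {"targets": [[[0.08, 0, 0.1], 0], [[0, 0, 0.2], 0], [[0, 0, 0.25], 0], [[0, 0, 0.25], 0], [[0, 0, 0.15], 0], [[0, 0, 0.1], 0], [[0, 0, 0.05], 0], [[0, 0, 0], 0], [[0, 0, 0], 0]]}}

```text
clock: 9.35
position: [0.5287, -0.0714, 0.1916]
tool_rot: [3.141, 0.0, 1.621]
force: [-0.3, 0.4, -3.0]
grip_width: 0.0232
```

>>> {"fn": "servo_tool", "kwargs": {"targets": [[[0, 0, 0.04], 0], [[0, 0, 0.04], 0], [[0, 0, 0.04], 0], [[0, 0, 0], 0], [[0, 0, 0], 0]]}}

```text
clock: 9.98
position: [0.5287, -0.0714, 0.1853]
tool_rot: [3.141, -0.0, 1.621]
force: [0.3, -0.5, -1.0]
grip_width: 0.0231
```

```bash
python3 -c "
from h import *
delta(.5287,-.0708,.191,92.8)
cv2.imwrite('pics/s4.png',bot.grab_frame('scene'))
crop('pics/s4.png','pics/s4c.png',210,130,120,110,6)"
```

```text
t 9.97 pos [ 0.5287 -0.0714  0.1853] rot [179.99  -0.    92.9 ] F [ 0.28 -0.51 -1.04] q [ 0.37  0.47 -0.46  1.87  0.26  0.86 -0.17] w 0.0231
units [ 0.01  0.   -0.11] turn 0.02
```

View pics/s4c.png

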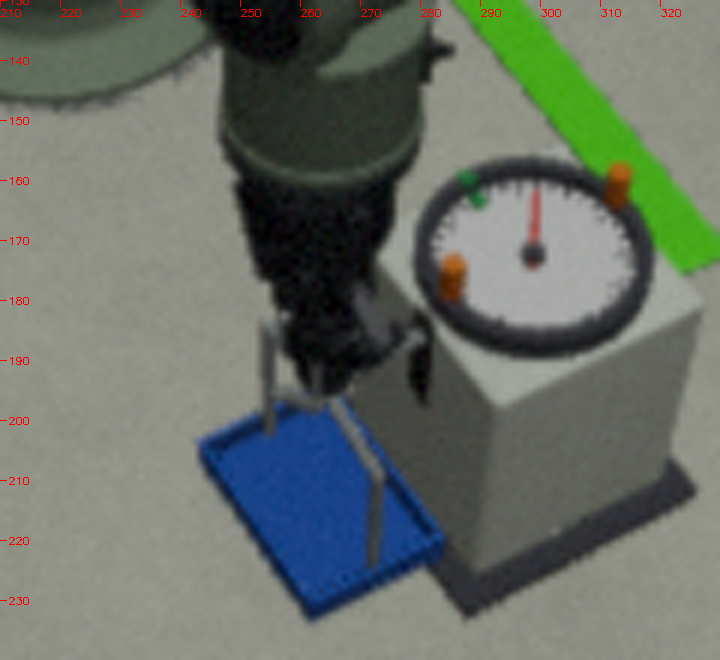

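The hook has taken most of the load: the pointer has moved and the tool force has dropped from -3.5 to -1.0 N. I lower the last few mm, then release.

>>> {"fn": "servo_tool", "kwargs": {"targets": [[[0, 0, 0.04], 0], [[0, 0, 0.03], 0], [[0, 0, 0.02], 0], [[0, 0, 0], 0], [[0, 0, 0], 0]]}}

```text
clock: 10.65
position: [0.5287, -0.0713, 0.1808]
tool_rot: [3.141, -0.0, 1.622]
force: [1.4, -1.0, -0.3]
grip_width: 0.0233
```

```bash
python3 -c "
from h import *
delta(.5287,-.0708,.191,92.8)"
```

```text
t 10.65 pos [ 0.5287 -0.0713  0.1808] rot [179.99  -0.    92.91] F [ 1.36 -1.04 -0.28] q [ 0.36  0.47 -0.46  1.87  0.27  0.86 -0.18] w 0.0233
units [ 0.01  0.   -0.2 ] turn 0.02
```

>>> {"fn": "servo_tool", "kwargs": {"targets": [[[0, 0, 0], 0], [[0, 0, 0], 0], [[0, 0, 0], 0], [[0, 0, 0], 0], [[0, 0, 0], 0], [[0, 0, 0], 0]], "gripper": 0.4}}

```text
clock: 11.4
position: [0.5286, -0.0714, 0.1808]
tool_rot: [-3.142, -0.0, 1.621]
force: [-0.2, -0.7, -0.3]
grip_width: 0.0596
```

>>> {"fn": "servo_tool", "kwargs": {"targets": [[[0, 0, -0.1], 0], [[0, 0, -0.2], 0], [[0, 0, -0.4], 0], [[0, 0, -0.5], 0], [[0, 0, -0.5], 0], [[0, 0, -0.3], 0], [[0, 0, 0], 0], [[0, 0, 0], 0]]}}

```text
clock: 12.4
position: [0.5283, -0.0714, 0.2801]
tool_rot: [-3.141, -0.0, 1.621]
force: [-0.2, 0.4, 0.1]
grip_width: 0.0598
```

```bash
python3 -c "
from h import *
delta(.5287,-.0708,.3,92.8)
cv2.imwrite('pics/t5.png',bot.grab_frame('top'));cv2.imwrite('pics/s5.png',bot.grab_frame('scene'))
crop('pics/s5.png','pics/s5c.png',210,130,120,110,6)
crop('pics/t5.png','pics/t5c.png',180,130,130,100,6)"
```

```text
t 12.4 pos [ 0.5283 -0.0714  0.2801] rot [-1.7994e+02 -1.0000e-02  9.2900e+01] F [-0.19  0.44  0.11] q [ 0.4   0.36 -0.49  1.76  0.19  1.07 -0.11] w 0.0598
units [ 0.01  0.01 -0.4 ] turn 0.02
```

View pics/s5c.png

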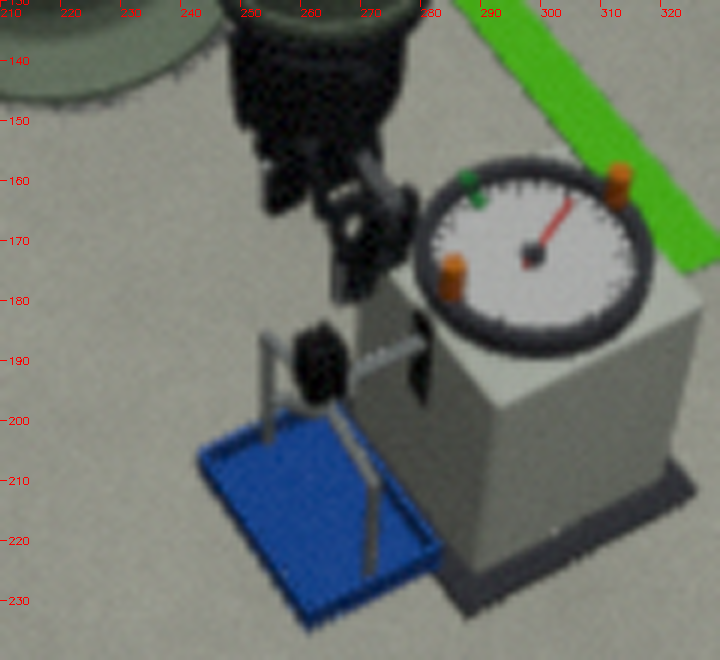

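View pics/t5c.png

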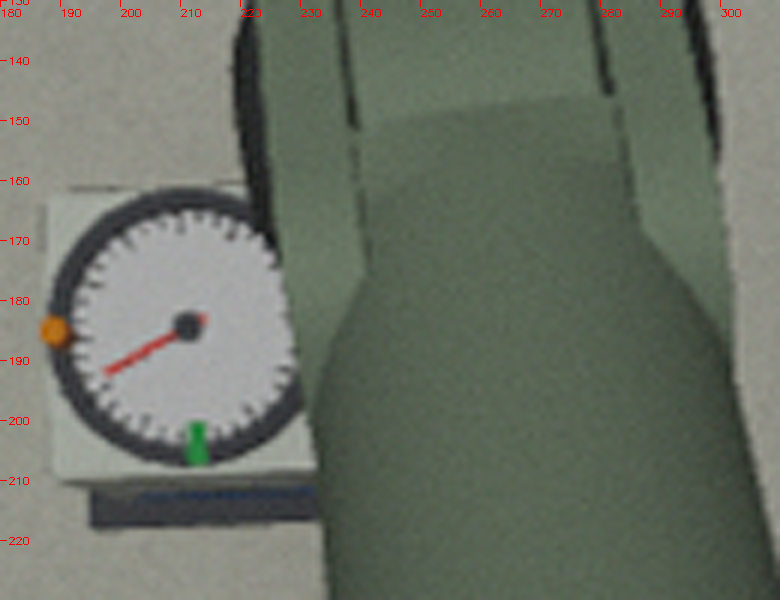

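The carrier hangs on the hook and the fingers are clear. The top view puts the pointer tip at about (197.7, 192), roughly 61° clockwise. The zero mark is still at -5°.

I'll hold lug_a (the +y post) lightly between the jaws and carry it along its arc. First I move over it.

>>> {"fn": "servo_tool", "kwargs": {"targets": [[[0.2, 0, 0], 0], [[0.4, 0, 0], 0], [[0.6, 0, 0], 0], [[0.6, -0.02, 0], 0], [[0.6, -0.02, 0], 0], [[0.6, -0.02, 0], 0], [[0.5, -0.02, 0], 0], [[0.3, 0, 0], 0], [[0.1, 0, 0], -0.94], [[0, 0, 0], 0], [[0, 0, 0], 0]]}}

```text
clock: 13.88
position: [0.5148, 0.1228, 0.2807]
tool_rot: [-3.141, 0.0, 1.701]
force: [0.2, -0.5, 0.2]
grip_width: 0.06
```

```bash
python3 -c "
from h import *
delta(.5145,.1233,.213,97.6)
cv2.imwrite('pics/t6.png',bot.grab_frame('top'));cv2.imwrite('pics/s6.png',bot.grab_frame('scene'))
crop('pics/s6.png','pics/s6c.png',210,130,120,110,6)
crop('pics/t6.png','pics/t6c.png',180,130,130,100,6)"
```

```text
t 13.88 pos [0.5148 0.1228 0.2807] rot [-1.7999e+02  1.0000e-02  9.7470e+01] F [ 0.23 -0.49  0.2 ] q [ 0.1   0.36 -0.58  1.77  0.22  1.08 -0.43] w 0.06
units [ 0.01 -0.    1.35] turn -0.03
```

View pics/s6c.png

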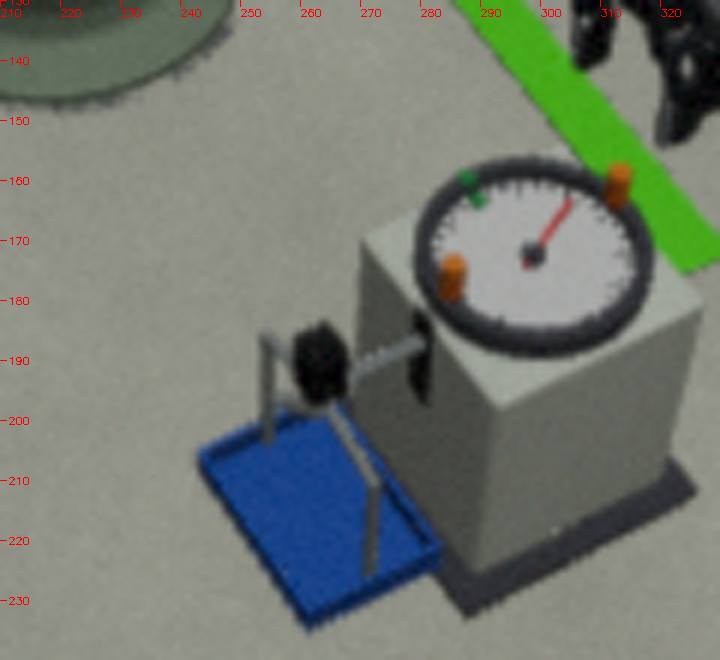

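View pics/t6c.png

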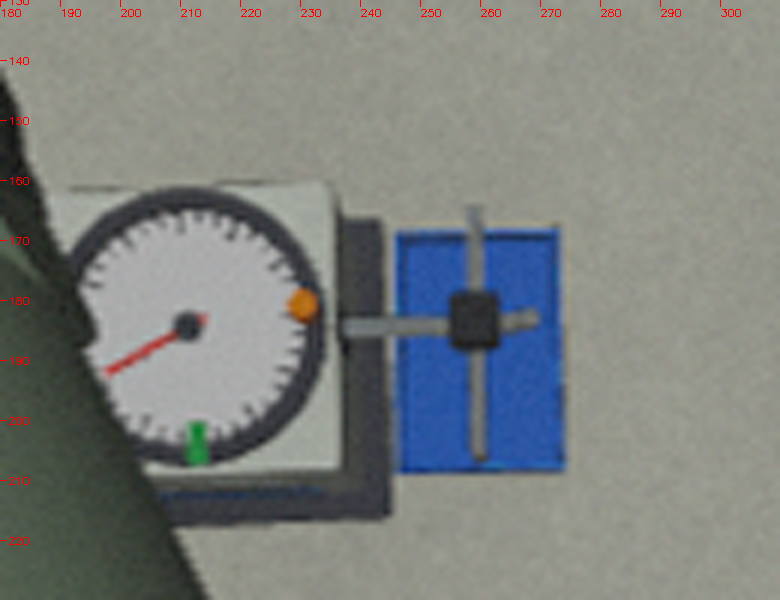

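The carrier hangs square behind the tip, with the tip visible at (267,183) in the top view. The pointer hasn't moved, so everything is at rest. Next I compute the angles.

```bash
python3 -c "
from h import *
T=lambda x,y,z=.199:at('top',180+x/6,130+y/6,z)[:2]
S=lambda x,y,z=.199:at('scene',210+x/6,130+y/6,z)[:2]
an=lambda v:np.degrees(np.arctan2(v[1],v[0]))%360
C=np.array([.522,.067])
for F,h,p,t,z in((T,(188,326),(106,372),(204,317),(197,422)),(S,(533,255),(570,203),(525,268),(482,204))):
    print(F(*h),'ptr',an(F(*p)-F(*h)),an(F(*p)-F(*t)),an(F(*p)-C),'zero',an(F(*z)-F(*h)),an(F(*z)-C),np.linalg.norm(F(*p)-C),np.linalg.norm(F(*z)-C))
print('lugb',an(T(302,305,.232)-C))
"
```

```text
[0.52186849 0.06719709] ptr 120.62994551153768 120.64102287550976 120.64644283764605 zero 187.18674372524927 186.92149893668477 0.044258612283288146 0.04579388534134502
[0.52342181 0.06587034] ptr 120.78142642355864 121.39337357236622 119.90819771372756 zero 187.86609408704578 189.59058191997957 0.042216904374219356 0.04365139059173367
lugb 275.9873991935424
```

>>> {"fn": "servo_tool", "kwargs": {"targets": [[[0, 0, 0.3], 0], [[0, 0, 0.4], 0], [[0, 0, 0.3], 0], [[0, 0, 0.2], 0], [[0, 0, 0.1], 0], [[0, 0, 0.04], 0], [[0, 0, 0], 0]]}}

```text
clock: 14.85
position: [0.5149, 0.1233, 0.214]
tool_rot: [3.141, -0.0, 1.704]
force: [0.4, 0.4, -0.4]
grip_width: 0.0599
```

>>> {"fn": "servo_tool", "kwargs": {"targets": [[[0, 0, 0], 0], [[0, 0, 0], 0], [[0, 0, 0], 0], [[0, 0, 0], 0], [[0, 0, 0], 0], [[0, 0, 0], 0], [[0, 0, 0], 0], [[0, 0, 0], 0]], "gripper": -1, "newtons": 20}}

```text
clock: 15.85
position: [0.5149, 0.1232, 0.214]
tool_rot: [3.141, -0.0, 1.704]
force: [-1.4, -0.9, 5.8]
grip_width: 0.0129
```

>>> {"fn": "servo_tool", "kwargs": {"targets": [[[0, 0.05, 0], 0.5], [[0, 0.1, 0], 1], [[0, 0.1, 0], 1], [[0, 0.05, 0], 0.5], [[0, 0, 0], 0], [[0, 0, 0], 0]]}}

```text
clock: 16.6
position: [0.53, 0.1234, 0.214]
tool_rot: [3.141, 0.0, 1.441]
force: [0.9, -2.4, 6.0]
grip_width: 0.0128
```

```bash
python3 -c "
from h import *
delta(.5145,.1233,.213,97.6)
p=bot.observe()['position'][:2]-[.522,.067];print(np.hypot(*p),np.degrees(np.arctan2(p[1],p[0])))
"
```

```text
t 16.6 pos [0.53   0.1234 0.214 ] rot [1.7997e+02 2.0000e-02 8.2580e+01] F [ 0.88 -2.41  6.02] q [ 0.02  0.45 -0.49  1.82  0.26  0.94 -0.7 ] w 0.0128
units [-0.04 -0.31  0.02] turn -3.0
0.05692296587557428 81.92429069505023
```

The arc holds: radius 56.9 mm, forces of only a few N. I continue for the remaining ~51°, easing up 1 mm.

>>> {"fn": "servo_tool", "kwargs": {"targets": [[[0, 0.05, -0.03], 0.5], [[0, 0.1, 0], 1], [[0, 0.1, 0], 1], [[0, 0.1, 0], 1], [[0, 0.1, 0], 1], [[0, 0.1, 0], 1], [[0, 0.1, 0], 1], [[0, 0.1, 0], 1], [[0, 0.1, 0], 1], [[0, 0.1, 0], 1], [[0, 0.06, 0], 0.6], [[0, 0, 0], 0]]}}

```text
clock: 18.1
position: [0.5703, 0.0977, 0.2142]
tool_rot: [-3.141, 0.005, 0.557]
force: [-8.2, -6.8, -4.0]
grip_width: 0.0132
```

```bash
python3 -c "
from h import *
delta(.571,.0962,.213,30.8)
p=bot.observe()['position'][:2]-[.522,.067];print(np.hypot(*p),np.degrees(np.arctan2(p[1],p[0])))
cv2.imwrite('pics/t7.png',bot.grab_frame('top'));cv2.imwrite('pics/s7.png',bot.grab_frame('scene'))
crop('pics/s7.png','pics/s7c.png',210,130,120,110,6)
crop('pics/t7.png','pics/t7c.png',180,130,130,100,6)"
```

```text
t 18.1 pos [0.5703 0.0977 0.2142] rot [-179.97    0.29   31.91] F [-8.24 -6.82 -4.04] q [-0.08  0.48 -0.26  1.73  0.15  0.96 -1.42] w 0.0132
units [-0.    0.03  0.02] turn 0.22
0.057228882675358965 32.41426240878765
```

View pics/s7c.png

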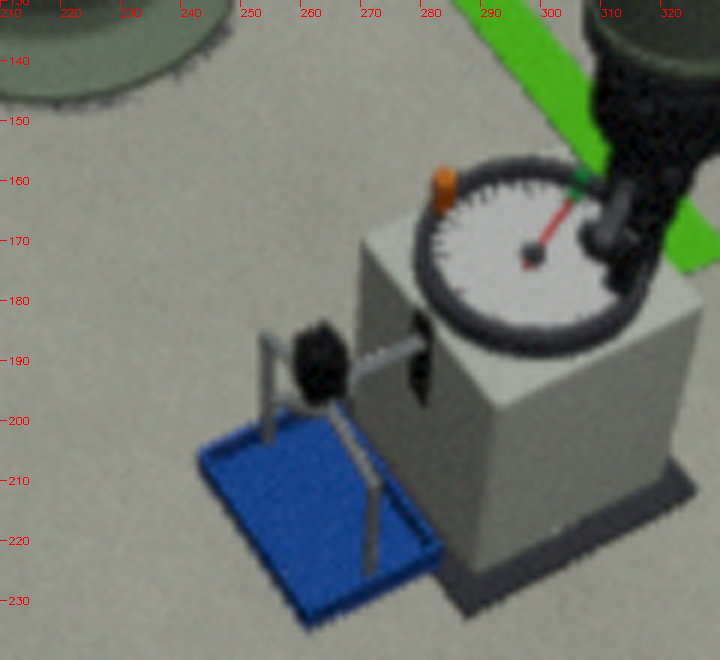

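View pics/t7c.png

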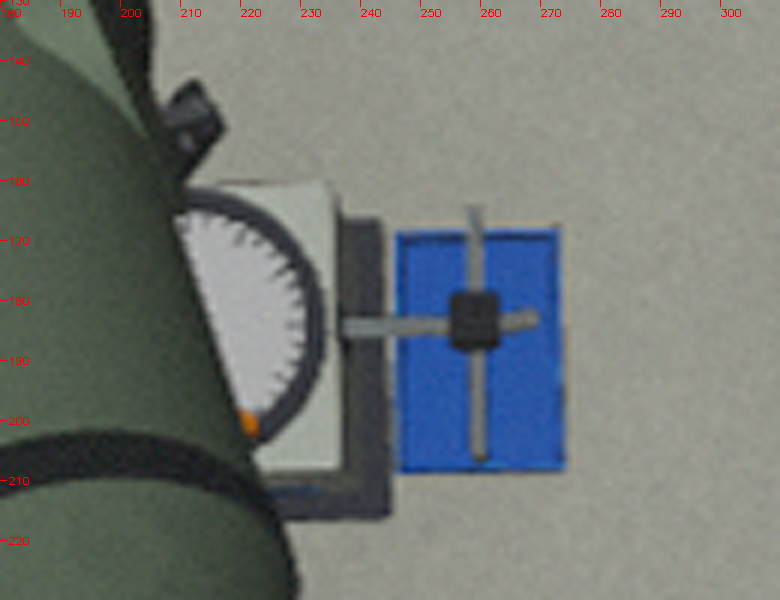

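The zero mark now stands near the pointer tip. I add the last ~1°, relax the radial strain, release and lift straight up to check.

>>> {"fn": "servo_tool", "kwargs": {"targets": [[[-0.03, 0.02, 0.03], 0.2], [[0, 0, 0], 0], [[0, 0, 0], 0]]}}

```text
clock: 18.58
position: [0.5708, 0.0969, 0.214]
tool_rot: [3.141, 0.001, 0.541]
force: [-7.0, -3.8, 7.7]
grip_width: 0.0132
```

```bash
python3 -c "
from h import *
delta(.571,.0962,.213,30.8)
p=bot.observe()['position'][:2]-[.522,.067];print(np.hypot(*p),np.degrees(np.arctan2(p[1],p[0])))"
```

```text
t 18.57 pos [0.5708 0.0969 0.214 ] rot [1.7999e+02 8.0000e-02 3.0990e+01] F [-6.97 -3.79  7.69] q [-0.08  0.48 -0.26  1.73  0.15  0.95 -1.43] w 0.0132
units [-0.    0.01  0.02] turn 0.04
0.05724856847933287 31.510805138975794
```

>>> {"fn": "servo_tool", "kwargs": {"targets": [[[0, 0, 0], 0], [[0, 0, 0], 0], [[0, 0, 0], 0], [[0, 0, 0], 0], [[0, 0, -0.1], 0], [[0, 0, -0.3], 0], [[0, 0, -0.5], 0], [[0, 0, -0.6], 0], [[0, 0, -0.5], 0], [[0, 0, 0], 0]], "gripper": 0.1}}

```text
clock: 19.82
position: [0.5719, 0.0977, 0.3166]
tool_rot: [3.14, -0.004, 0.543]
force: [-0.2, -0.0, -0.3]
grip_width: 0.0471
```

>>> {"fn": "servo_tool", "kwargs": {"targets": [[[0.3, 0, 0], 0], [[0.6, 0, 0], 0], [[0.7, 0, 0], 0], [[0.7, 0, 0], 0], [[0.7, 0, 0], 0], [[0.6, 0, 0], 0], [[0.4, 0, 0], 0], [[0, 0, 0], 0], [[0, 0, 0], 0]]}}

```text
clock: 20.95
position: [0.7422, 0.2008, 0.3131]
tool_rot: [-3.141, 0.001, 0.543]
force: [0.1, 0.3, 0.0]
grip_width: 0.0472
```

```bash
python3 -c "
from h import *
delta(.571,.0962,.213,30.8)
cv2.imwrite('pics/t8.png',bot.grab_frame('top'));cv2.imwrite('pics/s8.png',bot.grab_frame('scene'))
crop('pics/s8.png','pics/s8c.png',240,140,85,85,9)
crop('pics/t8.png','pics/t8c.png',180,140,100,75,8)"
```

```text
t 20.95 pos [0.7422 0.2008 0.3131] rot [-1.7999e+02  6.0000e-02  3.1110e+01] F [0.06 0.32 0.04] q [-0.23  0.74 -0.24  1.01  0.16  1.41 -1.46] w 0.0472
units [-4.01  0.02  2.01] turn 0.06
```

View pics/s8c.png

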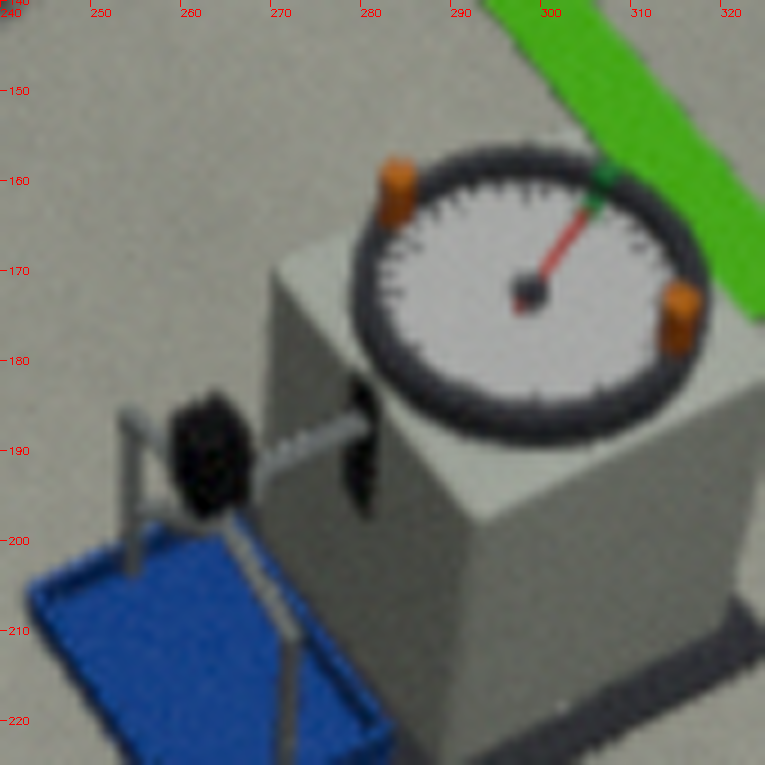

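View pics/t8c.png

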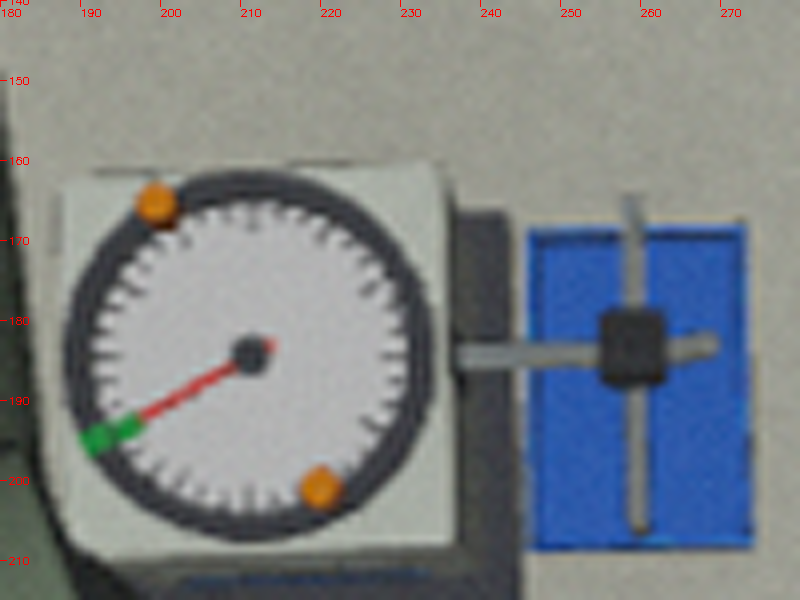

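```bash
python3 -c "
from h import *
an=lambda v:np.degrees(np.arctan2(v[1],v[0]))%360
T=lambda x,y,z:at('top',180+x/8,140+y/8,z)[:2]
a,b=T(157,204,.232),T(321,489,.232);print('lugs',a,b,(a+b)/2,np.linalg.norm(a-b),'zero from lugs',an(a-b)+90)
C=np.array([.522,.067])
for n,f in(('top','pics/t8.png'),('scene','pics/s8.png')):
    im=cv2.imread(f);c=proj(n,[.522,.067,.2]);hsv=cv2.cvtColor(im,cv2.COLOR_BGR2HSV).astype(int)
    yy,xx=np.mgrid[:384,:512];near=np.hypot(xx-c[0],yy-c[1])<26
    for nm,lo,hi in(('green',45,90),('red',-1,-1)):
        m=near&(hsv[...,1]>90)&(hsv[...,2]>50)
        m&=((hsv[...,0]>45)&(hsv[...,0]<90)) if nm=='green' else ((hsv[...,0]<5)|(hsv[...,0]>172))
        P=np.array([at(n,u,v,.199)[:2] for u,v in zip(xx[m],yy[m])])
        r=np.hypot(*(P-C).T);k=r<.062
        if nm=='red':k&=r>.015
        else: k&=r<.058
        print(n,nm,k.sum(),'mean',P[k].mean(0),'r',r[k].min(),r[k].max(),'ang',an(P[k].mean(0)-C))
        if nm=='green':
            for r0,r1 in((.044,.05),(.05,.055),(.055,.062)):
                q=(r>=r0)&(r<r1);print(r0,q.sum(),an(P[q].mean(0)-C) if q.any() else '')
cv2.imwrite('pics/t8z.png',cv2.resize(cv2.imread('pics/t8.png')[178:204,184:218],None,fx=22,fy=22,interpolation=cv2.INTER_CUBIC))
"
```

```text
lugs [0.56918237 0.09623987] [0.4718161  0.03687776] [0.52049924 0.06655882] 0.11403530807332628 zero from lugs 121.36975981231507
top green 11 mean [0.49570912 0.11247189] r 0.04727433672289958 0.057356077835971415 ang 120.03558969993317
0.044 3 120.40463720887008
0.05 5 119.8360378120725
0.055 7 119.12977746744951
top red 14 mean [0.50898268 0.09256384] r 0.01597463897569335 0.04213370670834456 ang 116.98557229945874
scene green 4 mean [0.49296694 0.11051746] r 0.04948801031430467 0.055146257948259066 ang 123.7095895189269
0.044 1 124.34931489166658
0.05 2 123.7111753580653
0.055 3 123.40248876481218
scene red 7 mean [0.50641442 0.08962222] r 0.015293224619079964 0.03984689158974916 ang 124.56490468575598
```

View pics/t8z.png

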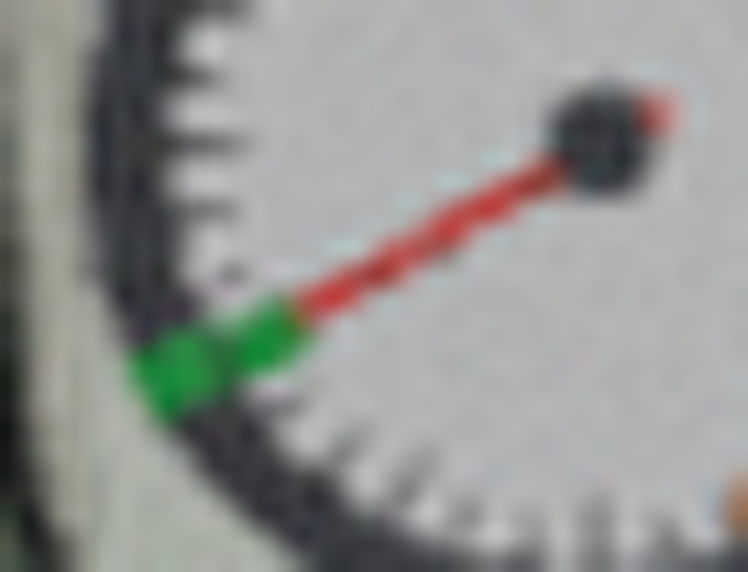

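The zero mark is about 1° from the pointer (121.4° from the lugs, 120.6° for the pointer), well inside 5°. Last, a check that the bystanders haven't moved.

```bash
python3 -c "
from h import *
a=cv2.imread('pics/top0.png');b=cv2.imread('pics/t8.png')
d=cv2.GaussianBlur(cv2.absdiff(a,b),(3,3),0).max(2)>30
o=b.copy();o[d]=(0,0,255);cv2.imwrite('pics/diff.png',np.vstack([cv2.resize(np.hstack([b,o]),(800,300))]))
print(bot.observe()['force'],bot.observe()['position'])"
```

```text
[-0.12281047 -0.70899442  0.91139392] [0.74224541 0.20044247 0.31393541]
```

View pics/diff.png

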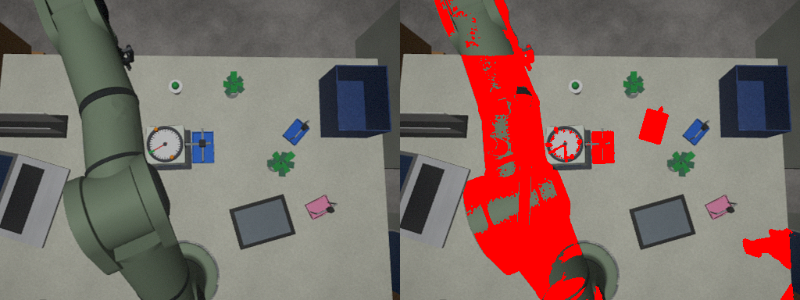

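```bash
python3 -c "
from h import *
a=cv2.imread('pics/scene0.png');b=cv2.imread('pics/s8.png')
d=cv2.GaussianBlur(cv2.absdiff(a,b),(3,3),0).max(2)>30
o=b.copy();o[d]=(0,0,255);cv2.imwrite('pics/diff2.png',cv2.resize(np.hstack([b,o]),(800,300)))"
```

```text
(no output)
```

View pics/diff2.png

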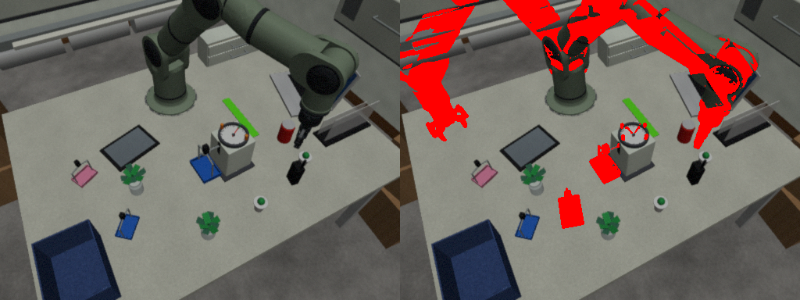

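Only the carrier, the dial and the arm have changed. Nothing else has moved, and the gripper is clear above the radio.

```bash
python3 -c "
from workcell import bot
print(bot.job_done(),bot.observe()['clock'])"
```

```text
the job is handed in; nothing more can be done
the job is handed in; nothing more can be done
```

The larger blue carrier is hanging by its bail on the side hook, and the dial's zero mark stands at the pointer tip. I handed the job in about 21 s into the 58 s limit.

I hung the carrier by its grip block and released it, then held the orange post lug_a between the jaws and turned the ring about 66° clockwise. After that the arm lifted and moved away.

- **Carrier:** both views show it square on the hook, behind the tip. The pointer held at about 61° clockwise from my first picture after letting go to the last one, so it was at rest.
- **Dial:** in the last top view the zero mark is about 1° from the pointer (121.4° from the two posts against 120.6° for the pointer). The limit is 5°.
- **Disagreement:** a rough colour-based check of the last pictures gave angles a few degrees off. The pointer came out at 117° in the top view and 124.6° in the scene view, and the mark at 120° and 124°. It covered only a few pixels, but the mark and pointer still agreed to within about 3° in each view.
- **Other things on the bench:** comparing before and after pictures showed only the carrier, dial and arm changed. The arm hid the can, the radio and one cup in the top view; the scene view shows the can and radio where they were, and I saw no change in the part of that cup the gripper leaves visible.
- **Forces:** the highest tool force I read was about 11 N, while holding the post. The gripper was touching nothing at hand-in.

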